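# Slide the twist-locked tape roll off its spindle

## Task

Take the red roll of plaster tape off its upright spindle and stand it upright, flat on the floor of the shallow metal tray, setting it down rather than dropping it. The roll is twist-locked on the spindle and nobody knows at what angle it frees: turn it while feeling, with a light upward pull, for the place where it slides off. Leave the white roll, the steel pot, the amber bottle and the red patch pack where they are.

Things in the scene. Friction and masses are not known exactly. Their poses are not given: they have to be found in the camera images.
- red_roll: Red roll of plaster tape, to be moved, 0.2-0.45 kg. Wound part 110 mm diameter, 60 mm high; 90 mm high with its core. Origin: centre of underside, z up along the axis. It sits on a fixed round steel foot (132 mm diameter, 20 mm high) whose 22 mm spindle runs through the core and ends 95 mm above the roll's underside, so the underside must rise over 95 mm to clear it.
- core_top (a point): Centre of the top of the red roll's cardboard-brown core tube: outer diameter 58 mm, bore 50 mm, standing 30 mm out of the wound part (a place to grip). The bare steel spindle tip shows 5 mm above it.
- lock (a point): Twist lock inside the red roll: web with a slot along the roll's x axis, point at its centre, 19 mm above the underside. Two spindle lugs over it, at an angle that varies and no pose tells, stop the locked roll after a 4 mm rise; pulling harder is no use. It turns freely either way and lifts off within 8 degrees of a release angle: one every 180, none in the first 20 degrees: regrasp if need be.
- white_roll: White roll on a second, identical stand; same size and origin as the red roll. Not to be disturbed.
- tray: Shallow open aluminium tray, fixed to the table, 180 mm along its x, 200 mm along its y, 30 mm high, walls and floor 4 to 5 mm thick. Origin: centre of the underside; z up.
- pot: Steel pot, 84 mm in diameter, with a knob post on top, 122 mm high overall, loose. Origin: centre of the underside. Not to be disturbed.
- bottle: Amber medicine bottle with a yellow label and white cap, 52 mm in diameter, 115 mm high, loose. Origin: centre of the underside. Not to be disturbed.
- patches: Red square pack of plaster patches with a black disc on top, 85 x 85 x 12 mm, lying flat, loose. Origin: centre of the underside. Not to be disturbed.
Mind the look-alikes: they are no part of the job. Of the things like the red_roll, leave any that is blue; of the rest the larger one is meant.

How it is judged (in metres and radians):
On the way:
1. the red roll is free of the lock and lifted clear over the tip of its spindle, upright (underside more than 115 mm above the table, tilt under 0.3 rad) (height (world z) of red_roll above 0.115 m and angle between red_roll's own z axis and vertical below 0.3 rad), for 0.1 s.
At the end, for the whole second after the job is handed in: The red roll stands upright (within 0.06 rad) and at rest, flat on the tray's floor (underside less than 9 mm above the tray's underside), wholly inside the tray's walls (x of red_roll in the frame of tray between -0.04 and 0.04 m and y of red_roll in the frame of tray between -0.055 and 0.055 m and z of red_roll in the frame of tray between 0 and 0.009 m and angle between red_roll's own z axis and vertical below 0.06 rad and linear speed of red_roll below 0.02 m/s); the robot touches nothing.
It fails at once if the red roll is dropped or thrown (faster than 1 m/s) (linear speed of red_roll above 1 m/s).
It fails at once if the red roll is tipped over (more than 0.8 rad) (angle between red_roll's own z axis and vertical above 0.8 rad).
It fails at once if the white roll is moved by more than 15 mm (distance of white_roll from where it was at the start of the episode above 0.015 m).
It fails at once if the pot, the bottle or the patch pack is moved by more than 25 mm (distance of any of pot, bottle, patches from where it was at the start of the episode above 0.025 m).
It also fails if it takes over 72 s, if anything falls off the work surface, if the arm or the gripper's body presses on something with over 40 N, if the wrist force passes 120 N, or if a joint passes its speed limit or range.

## Robot

A 6-joint arm with a two-finger parallel gripper is mounted at the origin on the work surface. World frame = base frame: x ahead of the robot, y to its left, z up, the work surface at z = 0. Lengths are in m, angles in degrees, forces in N, time in s.
With the tool pointing down it reaches from about 0.35 to 0.875 m from the base axis. Payload 4.2 kg.
Tool frame: the origin (TCP) lies on the mounting face of the last link; the fingertips stand 182 mm ahead of it and the grasp point (between the pads) lies 164 mm ahead of it (r.tcp_to_grasp is the distance from the TCP to the grasp point, in m); z points along the fingers, y is the line along which they close (so a half turn about z gives the same grasp; the last joint's range is limited). The gripper opens to 87 mm and grips with 3 to 60 N. Pads are 19 mm wide; open, the fingers measure 117 mm over their backs; the gripper's body (75 mm by 190 mm) begins 51 mm behind the grasp point.
Start: joints at [81.681, 22.042, 0.453, 0, -68.411, -14.817], TCP at [0.246, 0.575, 0.405] pointing down, gripper open.
Joint ranges: [-179.83, 179.83], [-69.29, 118.12], [-61.27, 80.66], [-181.25, 117.63], [-171.15, -9.14], [-177.46, 177.46]. Speed limits (degrees/s): [159.86, 159.86, 180, 180, 180, 180].

## Interface

Orientations are given as a 3x3 rotation matrix whose columns are the frame's x, y, z axes.
In Python, from station import sense, eyes, r gives the robot as it stands.
- The arm moves only by the tool jog_arm, never from a script. Its argument "increments" is a list of rows, each a list of 4 numbers: the shift along the tool's x, y, z normalised to -1 to 1, where 1 is 0.02 m, then the turn about the tool's z normalised to -1 to 1, where 1 is 0.08 rad. A call has 1 to 10 rows; each row shifts and turns the commanded pose from where the row before left it, along the tool's axes as they then stand; what a row does not reach is not made up. A row lasts 1/10 s, in which the tool goes at most 50 mm and 8.59 degrees, less where a joint would pass 70% of its speed; a pose out of reach is approached as far as the arm can. A call with a number of a shift or a turn outside -1 to 1 is refused whole. A call with a gripper value outside its range is refused whole. "grip" is the finger opening in mm, from 0 to 87, set as the call begins (left out, the last holds). The fingers move at their own pace and stop on an object; the grip force is fixed at half the most. Time passes only in rows, so rows that do not move let the fingers close. It gives the time, the measured TCP pose, the force, the opening and the grip force at its end, in the units of the state.
- sense(): the state, without advancing time (a new reading comes with each control period).
- eyes.capture(name): name is "scene" or "top" or "wrist"; returns the picture (384x512x3 uint8, blue, green, red); there is no depth.
- eyes.get_calibration(name): a dict with "camera_matrix" (3x3 intrinsics, pixels), "R" (3x3) and "t" (3): a world point X has camera coordinates R X + t; the wrist camera has in their place "T_tool_cam" (4x4, takes a point from camera to tool coordinates, whose origin is the TCP and whose axes are the flange's). Camera axes: x right, y down, z forward; pixel columns grow to the right and rows downward; lengths in m; the calibration is good to about 2 mm. A picture is of the moment at which its call begins: read the wrist's pose just before it. get_calibration takes no time and is no camera call.
- r.finish_job(): hands the job in; it is judged then, once.
Trained networks look in the newest picture that a camera, given by its name, has taken for a name from the list of things; names that differ only in an ending like _2 or _b are one class to them, and where a whole thing is asked for, a point or a joint stands for the part that bears it (a point fixed in the world has none). Each returns a list of dicts, best first, with "conf" (0 to 1); they miss things now and then, are a little off and sometimes report something else, mostly with a low value. They report only what shows in the picture. A call takes as long as a camera call. They do not tell look-alikes from the thing itself.
- eyes.spot_in(camera, name): "centre" ([x, y, z] in m, in world coordinates, good to about 4 mm: the middle of the surface that is visible of it).
- eyes.outline_of(camera, name): "mask" (384x512 bool, what is visible of it).
The state is a dict: "time_s": time; "joints": joint angles; "joint_velocities": joint speeds; "effort": joint torques, N m; "tcp_pos": TCP position; "ee_rot": TCP orientation; "wrist_force": force on the tool from outside, world axes, zero at the start; "moment": the same for the moment, N m; "gripper_width": opening from 0.0 (shut) to 1.0 (fully open); "gripper_force": force on a finger pad.
Only numpy, scipy, OpenCV 4.12 (cv2) and the standard library are available. Lean on these libraries where they do the work, as an engineer would, in place of code of your own. Each camera call takes 0.05 s, during which the arm holds its last target. There are 200 camera calls.

## Working session

There is one attempt and no reset: what is moved stays moved. The work goes in short steps, Python scripts to look and compute and a tool call to move; the robot and the scene stay as the last step left them, time stands still between calls to the robot, and variables do not carry over. Pictures are saved under pics/ and viewed, at most 10 in all, crops included, and the job is handed in when it is done.

Besides the shell and the picture viewer there is one more tool, called after "Call:" by a JSON object that holds its "fn" and its "kwargs". jog_arm: Moves the arm, as the interface text tells. Its arguments: {"type":"object","properties":{"increments":{"type":"array"},"grip":{"type":"number"}},"required":["increments"]}

```bash
mkdir -p pics
python3 - <<'E'
from station import sense, eyes, r
import cv2,numpy as np
a=eyes.capture("scene");b=eyes.capture("top")
cv2.imwrite("pics/a.png",a);cv2.imwrite("pics/b.png",b)
for c in("scene","top"):
  for n in("red_roll","core_top","white_roll","tray","pot","bottle","patches"):
    print(c,n,[(np.round(d["centre"],3).tolist(),round(d["conf"],2)) for d in eyes.spot_in(c,n)])
for c in("scene","top"):
  k=eyes.get_calibration(c);print(c,k)
s=sense();print(s["time_s"],s["tcp_pos"],s["ee_rot"],s["wrist_force"],s["gripper_width"],r.tcp_to_grasp)
E
```

```text
scene red_roll [([0.487, -0.423, 0.046], 0.94), ([0.407, -0.266, 0.055], 0.62), ([0.576, -0.263, 0.077], 0.58)]
scene core_top [([0.493, -0.425, 0.047], 0.92), ([0.403, -0.274, 0.06], 0.75), ([0.579, -0.266, 0.084], 0.57)]
scene white_roll [([0.563, 0.252, 0.084], 0.81)]
scene tray [([0.566, 0.015, 0.004], 0.78), ([0.741, 0.197, 0.074], 0.36)]
scene pot []
scene bottle []
scene patches [([0.809, -0.051, 0.011], 0.98)]
top red_roll [([0.375, -0.272, 0.063], 0.97), ([0.546, -0.273, 0.08], 0.65), ([0.468, -0.426, 0.048], 0.59)]
top core_top [([0.375, -0.272, 0.059], 0.88), ([0.545, -0.268, 0.083], 0.85), ([0.469, -0.425, 0.042], 0.63)]
top white_roll [([0.534, 0.246, 0.077], 0.75)]
top tray [([0.568, 0.013, 0.001], 0.81)]
top pot [([0.765, -0.187, 0.075], 0.61), ([0.536, 0.25, 0.077], 0.24)]
top bottle [([0.707, 0.196, 0.076], 0.82)]
top patches [([0.799, -0.048, 0.007], 0.97)]
scene {'camera_matrix': array([[413.07822173,   0.        , 247.61801734],
       [  0.        , 413.07822173, 189.55730175],
       [  0.        ,   0.        ,   1.        ]]), 'R': array([[ 0.03660718,  0.99932918, -0.00105017],
       [ 0.77774226, -0.02914991, -0.62790705],
       [-0.62751645,  0.02216915, -0.77828763]]), 't': array([ 0.04599319, -0.40336694,  1.35928984])}
top {'camera_matrix': array([[389.74220999,   0.        , 254.58534717],
       [  0.        , 389.74220999, 192.09067418],
       [  0.        ,   0.        ,   1.        ]]), 'R': array([[ 0.02407027, -0.99946588, -0.0221037 ],
       [-0.99025846, -0.0208037 , -0.13767857],
       [ 0.13714519,  0.02520233, -0.9902303 ]]), 't': array([-0.07342565,  0.6142486 ,  1.00457836])}
0.8 [0.24553796 0.57472673 0.40478082] [[ 9.19572129e-01 -3.92921237e-01  3.14006980e-05]
 [-3.92921238e-01 -9.19572127e-01  6.82170522e-05]
 [ 2.07127819e-06 -7.50685011e-05 -9.99999997e-01]] [-0.28444625  0.22819114  0.93848198] 0.9977140718359526 0.1635
```

View pics/a.png

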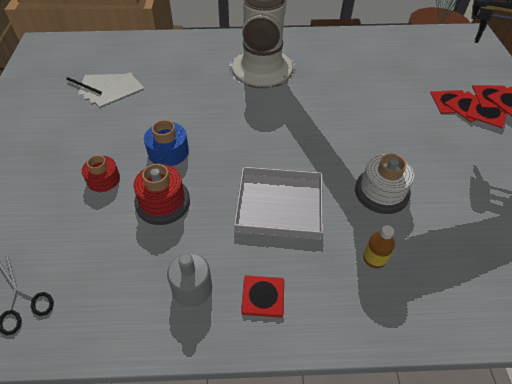

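View pics/b.png

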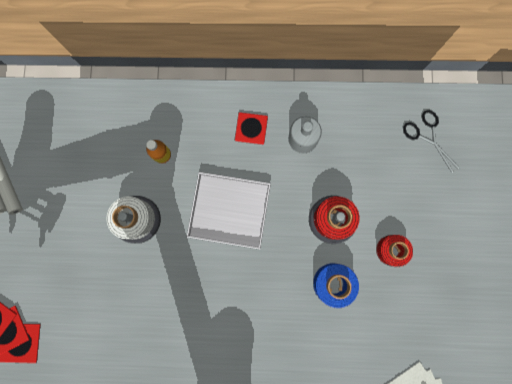

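Candidates in the scene picture: the large red roll on the dark steel foot at (162,190), the blue roll at (166,143), and the small red roll without a stand at (101,173). The target is the large red one at (162,190), which is (340,217) in the top view. The tray shows at (280,205), the pot at (190,278), the patch pack at (264,296), the bottle at (379,248) and the white roll at (388,180). I'll check the choice in one close crop and measure the core and tray.

```bash
cat > h.py <<'E'
import numpy as np,cv2
from station import sense, eyes, r
def proj(c,X):
    k=eyes.get_calibration(c);p=(k["R"]@np.asarray(X,float).T).T+k["t"];p=p@k["camera_matrix"].T;return p[:,:2]/p[:,2:]
def back(c,uv,z):
    k=eyes.get_calibration(c);d=k["R"].T@np.linalg.solve(k["camera_matrix"],[*uv,1]);o=-k["R"].T@k["t"];return o+d*(z-o[2])/d[2]
E
python3 - <<'E'
from h import *
b=cv2.imread("pics/b.png");a=cv2.imread("pics/a.png")
for c,im,(x0,y0,x1,y1) in(("top",b,(312,190,368,245)),("scene",a,(135,160,190,192))):
    h=cv2.cvtColor(im,cv2.COLOR_BGR2HSV)
    m=np.zeros(h.shape[:2],np.uint8);m[y0:y1,x0:x1]=1
    t=((h[...,0]>7)&(h[...,0]<22)&(h[...,1]>70)&(h[...,1]<200)).astype(np.uint8)*m
    cs=cv2.findContours(t,cv2.RETR_EXTERNAL,cv2.CHAIN_APPROX_NONE)[0];k=max(cs,key=cv2.contourArea)
    e=cv2.fitEllipse(cv2.convexHull(k));print(c,e,back(c,e[0],.110))
for c in("top","scene"):
    eyes.capture(c);m=eyes.outline_of(c,"tray")[0]["mask"].astype(np.uint8)
    k=max(cv2.findContours(m,0,2)[0],key=cv2.contourArea)
    q=cv2.minAreaRect(np.array([back(c,p[0].astype(float),.02)[:2] for p in k],np.float32));print(c,q)
A=cv2.resize(b[180:260,300:420],None,fx=4,fy=4,interpolation=2);B=cv2.resize(a[150:230,80:200],None,fx=4,fy=4,interpolation=2)
T=cv2.resize(b[155:255,180:280],None,fx=2.8,fy=2.8,interpolation=2);o=np.zeros((600,760+0,3),np.uint8)
o[:320,:480][:320]=A;o[320:600,480:760]=T;o[320:600,:480]=B[:280];cv2.imwrite("pics/c.png",o)
E
```

```text
top ((339.39312744140625, 216.3377685546875), (23.64560317993164, 25.18882942199707), 67.90616607666016) [ 0.55014585 -0.27257734  0.11      ]
scene ((155.73226928710938, 176.8428955078125), (27.53577423095703, 28.102407455444336), 109.2360610961914) [ 0.56108134 -0.27026579  0.11      ]
top ((0.5678958892822266, 0.011542797088623047), (0.2044469267129898, 0.18244226276874542), 82.43995666503906)
scene ((0.568524181842804, 0.0095992311835289), (0.20200204849243164, 0.20087294280529022), 82.02942657470703)
```

View pics/c.png

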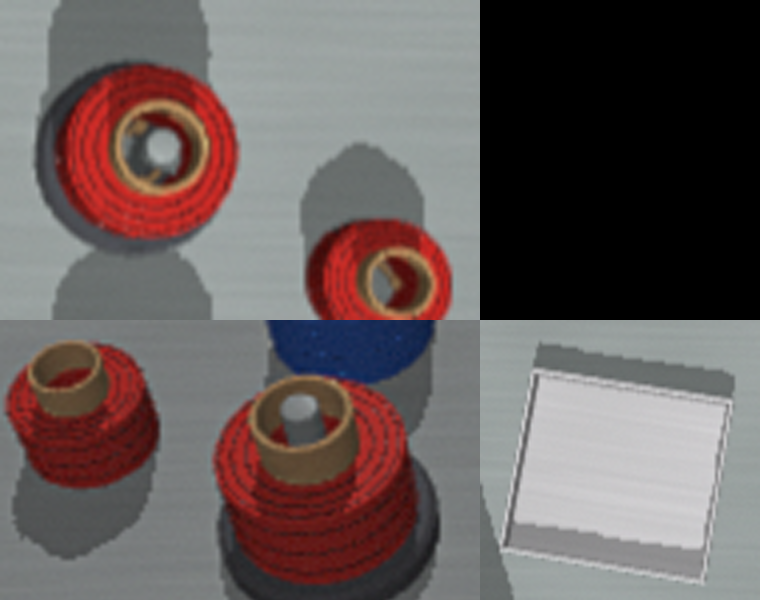

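The crop confirms it: the big red roll sits on its dark foot, with the steel spindle tip visible inside the core at top-view pixel (340,217). That puts the core centre at about (0.550,-0.273). The tray centre is (0.568,0.011), yawed about -8°. Now I'll traverse.

Call:
{"fn": "jog_arm", "kwargs": {"increments": [[0.9,0.97,0,0],[0.9,0.97,0,0],[0.9,0.97,0,0],[0.9,0.97,0,0],[0.9,0.97,0,0],[0.9,0.97,0,0],[0.9,0.97,0,0],[0.9,0.97,0,0],[0.9,0.97,0,0],[0.9,0.97,0,0]], "grip": 87}}

```text
time_s: 2.0
tcp_pos: [0.335, 0.3245, 0.405]
ee_rot: [[0.92, -0.393, 0.0], [-0.393, -0.92, 0.0], [0.0, -0.0, -1.0]]
wrist_force: [-0.6, -0.2, 0.6]
gripper_width: 1.002
gripper_force: 0.0
```

Call:
{"fn": "jog_arm", "kwargs": {"increments": [[0.9,0.97,0,0],[0.9,0.97,0,0],[0.9,0.97,0,0],[0.9,0.97,0,0],[0.9,0.97,0,0],[0.9,0.97,0,0],[0.9,0.97,0,0],[0.9,0.97,0,0],[0.9,0.97,0,0],[0.9,0.97,0,0]]}}

```text
time_s: 3.0
tcp_pos: [0.4243, 0.0754, 0.405]
ee_rot: [[0.92, -0.393, 0.001], [-0.393, -0.92, 0.0], [0.0, -0.001, -1.0]]
wrist_force: [-0.5, -0.6, 0.3]
gripper_width: 1.0
gripper_force: 0.0
```

Call:
{"fn": "jog_arm", "kwargs": {"increments": [[0.9,0.97,0,0],[0.9,0.97,0,0],[0.9,0.97,0,0],[0.9,0.97,0,0],[0.9,0.97,0,0],[0.9,0.97,0,0],[0.9,0.97,0,0],[0.9,0.97,0,0],[0.9,0.97,0,0],[0.9,0.97,0,0]]}}

```text
time_s: 4.0
tcp_pos: [0.5137, -0.1738, 0.4049]
ee_rot: [[0.92, -0.393, 0.0], [-0.393, -0.92, -0.0], [0.0, -0.0, -1.0]]
wrist_force: [1.6, 0.1, -0.1]
gripper_width: 0.998
gripper_force: 0.0
```

Run:
```python
from h import *
s=sense();print(s["time_s"],s["joints"],s["tcp_pos"]);R=s["ee_rot"];print(R)
print(R.T@(np.array([.55,-.273,.405])-s["tcp_pos"])/.02)
```

```text
4.0 [-1.55021734e+00  1.39825342e+01 -1.12222044e+01  3.83756959e-03
 -6.47781820e+01  6.84102335e+01] [ 0.51366444 -0.17376734  0.40488411]
[[ 9.19558649e-01 -3.92952674e-01  2.96343682e-04]
 [-3.92952671e-01 -9.19558695e-01 -6.86349801e-05]
 [ 2.99475708e-04 -5.33351518e-05 -9.99999954e-01]]
[ 3.62032261  3.8486046  -0.00491556]
```

Call:
{"fn": "jog_arm", "kwargs": {"increments": [[0.9,0.96,0,0],[0.9,0.96,0,0],[0.9,0.96,0,0],[0.9,0.96,0,0],[0,0,1,0],[0,0,1,0],[0,0,1,0],[0,0,0,0]]}}

```text
time_s: 4.8
tcp_pos: [0.5486, -0.2714, 0.3416]
ee_rot: [[0.919, -0.394, -0.006], [-0.394, -0.919, 0.002], [-0.007, 0.0, -1.0]]
wrist_force: [0.1, -0.5, -0.2]
gripper_width: 1.001
gripper_force: 0.0
```

Run:
```python
from h import *
s=sense();im=eyes.capture("wrist");cv2.imwrite("pics/w.png",im)
k=eyes.get_calibration("wrist");T=np.array(k["T_tool_cam"]);K=k["camera_matrix"];W=np.eye(4);W[:3,:3]=s["ee_rot"];W[:3,3]=s["tcp_pos"];C=W@T
np.set_printoptions(precision=4,suppress=True);print(s["joints"],s["tcp_pos"],T,K)
for n in("core_top","red_roll"):print([(d["centre"],d["conf"]) for d in eyes.spot_in("wrist",n)])
def bk(uv,z):
    d=C[:3,:3]@np.linalg.solve(K,[*uv,1]);return C[:3,3]+d*(z-C[2,3])/d[2]
h=cv2.cvtColor(im,cv2.COLOR_BGR2HSV);t=((h[...,0]>7)&(h[...,0]<22)&(h[...,1]>70)&(h[...,1]<200)).astype(np.uint8)
kk=max(cv2.findContours(t,0,1)[0],key=cv2.contourArea);e=cv2.fitEllipse(cv2.convexHull(kk));print(e,bk(e[0],.11))
P=np.array([[.55,-.273,.11,1]]).T;q=np.linalg.inv(C)@P;print((K@q[:3]).T/q[2])
```

```text
[-11.2003  23.7033  -6.4466  -0.0631 -60.235   78.0504] [ 0.5486 -0.2714  0.3416] [[-0.0005 -0.9555 -0.2948  0.08  ]
 [ 1.     -0.0004 -0.0002 -0.0002]
 [ 0.0001 -0.2948  0.9555  0.0203]
 [ 0.      0.      0.      1.    ]] [[287.0707   0.     253.561 ]
 [  0.     287.0707 189.837 ]
 [  0.       0.       1.    ]]
[([0.5561, -0.2782, 0.0826], 0.86), ([0.4072, -0.2792, 0.0569], 0.8), ([0.481, -0.4254, 0.0467], 0.57)]
[([0.5602, -0.2751, 0.0824], 0.89), ([0.4781, -0.4252, 0.0469], 0.79), ([0.4078, -0.2779, 0.0582], 0.7)]
((375.689208984375, 318.14593505859375), (34.99407958984375, 308.6582336425781), 89.25032806396484) [ 0.4068 -0.3296  0.11  ]
[[254.9407 203.6901   1.    ]]
```

View pics/w.png

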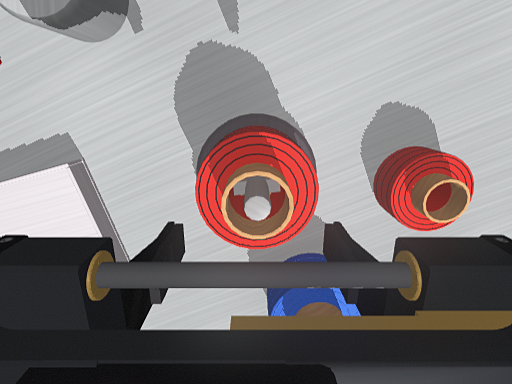

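The wrist picture shows the large red core ring centred at (257,204), about 2 px from the prediction. The small red roll is at (440,200) and the blue one at (310,290). Descending with a small correction.

Call:
{"fn": "jog_arm", "kwargs": {"increments": [[0.08,0.13,0.9,0],[0,0,0.9,0],[0,0,0.9,0],[0,0,0.9,0],[0,0,0.3,0],[0,0,0,0],[0,0,0,0]]}}

```text
time_s: 5.65
tcp_pos: [0.5505, -0.2747, 0.2682]
ee_rot: [[0.92, -0.392, 0.002], [-0.392, -0.92, -0.001], [0.003, -0.0, -1.0]]
wrist_force: [-0.2, -1.3, -0.4]
gripper_width: 1.003
gripper_force: 0.0
```

Call:
{"fn": "jog_arm", "kwargs": {"increments": [[-0.06,0.02,0.12,0],[0,0,0,0],[0,0,0,0]]}}

```text
time_s: 5.95
tcp_pos: [0.5487, -0.2745, 0.2648]
ee_rot: [[0.92, -0.393, 0.001], [-0.393, -0.92, -0.0], [0.001, -0.0, -1.0]]
wrist_force: [-0.0, 0.5, 0.2]
gripper_width: 1.0
gripper_force: 0.0
```

Call:
{"fn": "jog_arm", "kwargs": {"increments": [[0,0,0,0],[0,0,0,0],[0,0,0,0],[0,0,0,0],[0,0,0,0],[0,0,0,0],[0,0,0,0],[0,0,0,0]], "grip": 40}}

```text
time_s: 6.75
tcp_pos: [0.5487, -0.2745, 0.2643]
ee_rot: [[0.92, -0.393, -0.0], [-0.393, -0.92, 0.0], [-0.0, -0.0, -1.0]]
wrist_force: [0.2, 0.3, -0.6]
gripper_width: 0.648
gripper_force: 30.0
```

Gripped (30 N, opening about 57 mm). Next a light pull.

Call:
{"fn": "jog_arm", "kwargs": {"increments": [[0,0,-0.15,0],[0,0,0,0],[0,0,0,0]]}}

```text
time_s: 7.05
tcp_pos: [0.5484, -0.2744, 0.2668]
ee_rot: [[0.919, -0.393, -0.001], [-0.393, -0.919, 0.001], [-0.001, -0.0, -1.0]]
wrist_force: [-0.2, 0.1, -2.9]
gripper_width: 0.65
gripper_force: 30.0
```

Call:
{"fn": "jog_arm", "kwargs": {"increments": [[0,0,-0.1,0],[0,0,0,0],[0,0,0,0]]}}

```text
time_s: 7.35
tcp_pos: [0.5483, -0.2744, 0.2684]
ee_rot: [[0.919, -0.393, -0.002], [-0.393, -0.919, 0.001], [-0.002, -0.0, -1.0]]
wrist_force: [-0.4, -0.7, -6.9]
gripper_width: 0.645
gripper_force: 30.0
```

Hit the stop after a 4 mm rise, with about 4 N of pull. Turning + (j6 falls from 78°, plenty of range).

Call:
{"fn": "jog_arm", "kwargs": {"increments": [[0,0,-0.05,1],[0,0,0,1],[0,0,0,1],[0,0,0,1],[0,0,0,0]]}}

```text
time_s: 7.85
tcp_pos: [0.5479, -0.2741, 0.2684]
ee_rot: [[0.749, -0.663, -0.004], [-0.663, -0.749, 0.002], [-0.004, 0.001, -1.0]]
wrist_force: [0.6, 0.4, -12.9]
gripper_width: 0.651
gripper_force: 30.0
```

Call:
{"fn": "jog_arm", "kwargs": {"increments": [[0,0,0,1],[0,0,0,1],[0,0,0,0]]}}

```text
time_s: 8.15
tcp_pos: [0.5478, -0.2741, 0.2685]
ee_rot: [[0.635, -0.773, -0.004], [-0.773, -0.635, 0.002], [-0.004, 0.002, -1.0]]
wrist_force: [-0.3, 0.3, -14.0]
gripper_width: 0.648
gripper_force: 30.0
```

Call:
{"fn": "jog_arm", "kwargs": {"increments": [[0,0,0.03,1],[0,0,0,1],[0,0,0,0]]}}

```text
time_s: 8.45
tcp_pos: [0.5479, -0.2742, 0.2685]
ee_rot: [[0.504, -0.863, -0.003], [-0.863, -0.504, 0.002], [-0.003, 0.002, -1.0]]
wrist_force: [-0.6, -0.3, -13.7]
gripper_width: 0.649
gripper_force: 30.0
```

Call:
{"fn": "jog_arm", "kwargs": {"increments": [[0,0,0,1],[0,0,0,1],[0,0,0,0]]}}

```text
time_s: 8.75
tcp_pos: [0.5477, -0.2741, 0.2686]
ee_rot: [[0.361, -0.932, -0.004], [-0.932, -0.361, 0.002], [-0.003, 0.003, -1.0]]
wrist_force: [-2.5, 1.3, -14.0]
gripper_width: 0.647
gripper_force: 30.0
```

Call:
{"fn": "jog_arm", "kwargs": {"increments": [[0,0,0,1],[0,0,0,1],[0,0,0,0]]}}

```text
time_s: 9.05
tcp_pos: [0.5476, -0.274, 0.2688]
ee_rot: [[0.209, -0.978, -0.004], [-0.978, -0.209, 0.002], [-0.003, 0.004, -1.0]]
wrist_force: [-2.6, 2.6, -13.4]
gripper_width: 0.65
gripper_force: 29.9
```

Call:
{"fn": "jog_arm", "kwargs": {"increments": [[0,0,0.02,1],[0,0,0,1],[0,0,0,0]]}}

```text
time_s: 9.35
tcp_pos: [0.5496, -0.275, 0.2716]
ee_rot: [[0.052, -0.999, 0.004], [-0.999, -0.052, -0.002], [0.003, -0.004, -1.0]]
wrist_force: [-1.3, -0.4, -3.5]
gripper_width: 0.649
gripper_force: 30.0
```

Call:
{"fn": "jog_arm", "kwargs": {"increments": [[0,0,0,1],[0,0,0,1],[0,0,0,0]]}}

```text
time_s: 9.65
tcp_pos: [0.5491, -0.275, 0.2713]
ee_rot: [[-0.108, -0.994, 0.003], [-0.994, 0.108, -0.002], [0.002, -0.003, -1.0]]
wrist_force: [-3.6, 0.8, -2.3]
gripper_width: 0.647
gripper_force: 29.9
```

Call:
{"fn": "jog_arm", "kwargs": {"increments": [[0,0,0,1],[0,0,0,1],[0,0,0,0]]}}

```text
time_s: 9.95
tcp_pos: [0.5485, -0.2749, 0.2708]
ee_rot: [[-0.263, -0.965, -0.001], [-0.965, 0.263, -0.002], [0.002, -0.0, -1.0]]
wrist_force: [-4.1, -1.5, -0.6]
gripper_width: 0.652
gripper_force: 30.1
```

It freed near tool heading -87° (z rose, pull vanished). I overshot by 18°, so I'll turn back and lift gently.

Call:
{"fn": "jog_arm", "kwargs": {"increments": [[0,0,0,-1],[0,0,0,-1],[0,0,0,-1],[0,0,0,-0.5],[0,0,-0.15,0],[0,0,0,0]]}}

```text
time_s: 10.55
tcp_pos: [0.5497, -0.2747, 0.2738]
ee_rot: [[0.009, -1.0, 0.005], [-1.0, -0.009, -0.001], [0.001, -0.005, -1.0]]
wrist_force: [0.5, -0.0, -3.5]
gripper_width: 0.647
gripper_force: 30.0
```

Free: only the weight is left. Lifting.

Call:
{"fn": "jog_arm", "kwargs": {"increments": [[0,0,-0.3,0],[0,0,-0.3,0],[0,0,-0.3,0],[0,0,0,0]]}}

```text
time_s: 10.95
tcp_pos: [0.5491, -0.2746, 0.2919]
ee_rot: [[0.007, -1.0, 0.003], [-1.0, -0.007, -0.001], [0.001, -0.003, -1.0]]
wrist_force: [0.7, -0.4, -3.3]
gripper_width: 0.648
gripper_force: 30.0
```

Call:
{"fn": "jog_arm", "kwargs": {"increments": [[0,0,-0.6,0],[0,0,-0.6,0],[0,0,-0.6,0],[0,0,-0.6,0],[0,0,-0.6,0],[0,0,-0.6,0],[0,0,-0.6,0],[0,0,-0.6,0],[0,0,0,0],[0,0,0,0]]}}

```text
time_s: 11.95
tcp_pos: [0.5485, -0.2744, 0.3864]
ee_rot: [[0.007, -1.0, 0.0], [-1.0, -0.007, 0.0], [-0.0, -0.0, -1.0]]
wrist_force: [0.2, 0.4, -3.4]
gripper_width: 0.649
gripper_force: 30.0
```

Run:
```python
from h import *
s=sense();np.set_printoptions(precision=4,suppress=True);print(s["time_s"],s["joints"],s["tcp_pos"],s["wrist_force"]);R=s["ee_rot"]
print(R.T@(np.array([.568,.0105,s["tcp_pos"][2]])-s["tcp_pos"])/.02)
im=eyes.capture("scene");cv2.imwrite("pics/d.png",im[100:320,60:420])
```

```text
11.95 [-11.4787  21.6452  -2.8564  -0.0285 -65.4916  11.8789] [ 0.5485 -0.2744  0.3864] [ 0.15    0.4127 -3.4357]
[-14.2377  -1.0699   0.0062]
```

View pics/d.png

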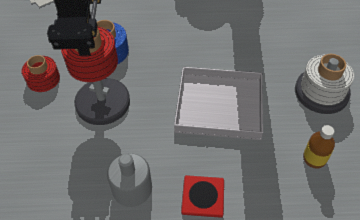

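The picture shows the red roll in the gripper at (92,55), upright and clear of the bare spindle at (102,98). The tray is free at (218,103). Moving across.

Call:
{"fn": "jog_arm", "kwargs": {"increments": [[-0.5,-0.04,0,0],[-0.8,-0.06,0,0],[-0.8,-0.06,0,0],[-0.8,-0.06,0,0],[-0.8,-0.06,0,0],[-0.8,-0.06,0,0],[-0.8,-0.06,0,0],[-0.8,-0.06,0,0],[-0.8,-0.06,0,0],[-0.8,-0.06,0,0]]}}

```text
time_s: 13.0
tcp_pos: [0.5592, -0.119, 0.3864]
ee_rot: [[0.007, -1.0, 0.0], [-1.0, -0.007, -0.0], [0.0, -0.0, -1.0]]
wrist_force: [-0.2, -0.3, -3.3]
gripper_width: 0.647
gripper_force: 30.0
```

Call:
{"fn": "jog_arm", "kwargs": {"increments": [[-0.8,-0.06,0,0],[-0.8,-0.06,0,0],[-0.8,-0.06,0,0],[-0.8,-0.06,0,0],[-0.8,-0.06,0,0],[-0.8,-0.06,0,0],[-0.8,-0.06,0,0],[-0.6,-0.06,0,0],[-0.35,0,0,0],[0,0,0,0]]}}

```text
time_s: 14.0
tcp_pos: [0.5679, 0.0116, 0.3863]
ee_rot: [[0.008, -1.0, -0.0], [-1.0, -0.008, -0.0], [0.0, 0.0, -1.0]]
wrist_force: [0.7, -0.3, -3.7]
gripper_width: 0.649
gripper_force: 30.0
```

Call:
{"fn": "jog_arm", "kwargs": {"increments": [[0,0,0.6,0],[0,0,0.9,0],[0,0,0.9,0],[0,0,0.9,0],[0,0,0.9,0],[0,0,0.9,0],[0,0,0.6,0],[0,0,0.3,0],[0,0,0,0],[0,0,0,0]]}}

```text
time_s: 15.0
tcp_pos: [0.5683, 0.0106, 0.2669]
ee_rot: [[0.007, -1.0, 0.001], [-1.0, -0.007, 0.0], [-0.0, -0.001, -1.0]]
wrist_force: [1.0, 0.3, -3.2]
gripper_width: 0.646
gripper_force: 30.0
```

Call:
{"fn": "jog_arm", "kwargs": {"increments": [[0,0,0.15,0],[0,0,0,0],[0,0,0,0]]}}

```text
time_s: 15.3
tcp_pos: [0.5679, 0.0107, 0.2637]
ee_rot: [[0.007, -1.0, 0.001], [-1.0, -0.007, 0.0], [-0.0, -0.001, -1.0]]
wrist_force: [-0.4, 0.8, -3.1]
gripper_width: 0.648
gripper_force: 30.0
```

Run:
```python
from h import *
im=eyes.capture("scene");cv2.imwrite("pics/e.png",cv2.resize(im[110:260,200:360],None,fx=4,fy=4))
```

```text
(no output)
```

View pics/e.png

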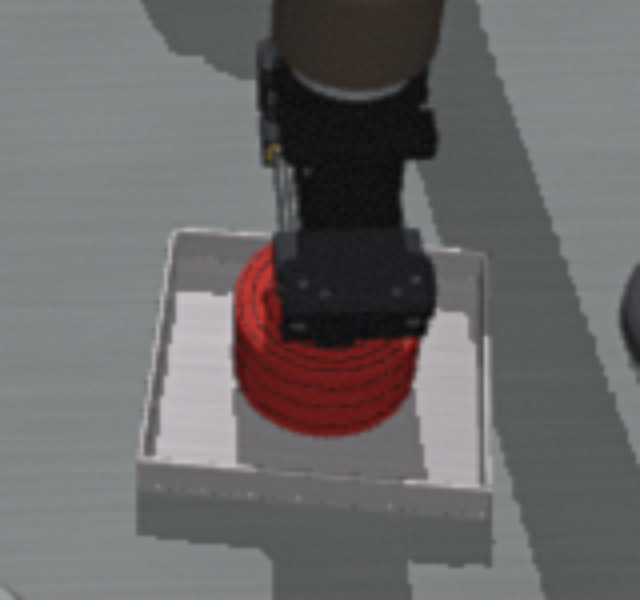

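The roll hangs upright and centred inside the tray walls, its bottom edge at (325,435) in the crop, just above the floor. Next, slow steps down until it touches.

Call:
{"fn": "jog_arm", "kwargs": {"increments": [[0,0,0.15,0],[0,0,0.15,0],[0,0,0.1,0],[0,0,0,0],[0,0,0,0]]}}

```text
time_s: 15.85
tcp_pos: [0.5679, 0.0107, 0.2552]
ee_rot: [[0.007, -1.0, -0.0], [-1.0, -0.007, -0.0], [0.0, 0.0, -1.0]]
wrist_force: [-0.1, 0.2, -2.8]
gripper_width: 0.651
gripper_force: 30.0
```

Call:
{"fn": "jog_arm", "kwargs": {"increments": [[0,0,0.15,0],[0,0,0.1,0],[0,0,0,0],[0,0,0,0]]}}

```text
time_s: 16.25
tcp_pos: [0.5679, 0.0107, 0.2503]
ee_rot: [[0.007, -1.0, -0.0], [-1.0, -0.007, -0.0], [0.0, 0.0, -1.0]]
wrist_force: [0.2, -0.4, -4.3]
gripper_width: 0.648
gripper_force: 30.0
```

Call:
{"fn": "jog_arm", "kwargs": {"increments": [[0,0,0.08,0],[0,0,0,0],[0,0,0,0]]}}

```text
time_s: 16.55
tcp_pos: [0.5679, 0.0107, 0.2487]
ee_rot: [[0.007, -1.0, -0.0], [-1.0, -0.007, -0.0], [0.0, 0.0, -1.0]]
wrist_force: [0.3, 0.4, -3.9]
gripper_width: 0.643
gripper_force: 30.0
```

Call:
{"fn": "jog_arm", "kwargs": {"increments": [[0,0,0.06,0],[0,0,0,0],[0,0,0,0]]}}

```text
time_s: 16.85
tcp_pos: [0.5679, 0.0107, 0.2484]
ee_rot: [[0.007, -1.0, 0.001], [-1.0, -0.007, -0.0], [0.0, -0.001, -1.0]]
wrist_force: [-2.8, -0.9, 4.4]
gripper_width: 0.647
gripper_force: 30.0
```

Contact at 0.2485, as predicted. Opening the gripper slowly, then retreating.

Call:
{"fn": "jog_arm", "kwargs": {"increments": [[0,0,0,0],[0,0,0,0],[0,0,0,0],[0,0,0,0],[0,0,0,0],[0,0,0,0],[0,0,0,0]], "grip": 85}}

```text
time_s: 17.55
tcp_pos: [0.5679, 0.0107, 0.2475]
ee_rot: [[0.007, -1.0, -0.0], [-1.0, -0.007, 0.0], [-0.0, 0.0, -1.0]]
wrist_force: [0.4, 0.5, 0.0]
gripper_width: 0.975
gripper_force: 0.0
```

Call:
{"fn": "jog_arm", "kwargs": {"increments": [[0,0,-0.3,0],[0,0,-0.6,0],[0,0,-0.9,0],[0,0,-1,0],[0,0,-1,0],[0,0,-1,0],[0,0,-1,0],[0,0,-1,0],[0,0,0,0],[0,0,0,0]]}}

```text
time_s: 18.55
tcp_pos: [0.5676, 0.0106, 0.3844]
ee_rot: [[0.007, -1.0, 0.001], [-1.0, -0.007, 0.001], [-0.001, -0.002, -1.0]]
wrist_force: [-0.5, -1.0, -0.4]
gripper_width: 0.973
gripper_force: 0.0
```

Run:
```python
from h import *
for c in("top","scene"):
    im=eyes.capture(c);cv2.imwrite(f"pics/f_{c}.png",im)
    for n in("red_roll","white_roll","pot","bottle","patches"):print(c,n,[(np.round(d["centre"],3).tolist(),round(d["conf"],2)) for d in eyes.spot_in(c,n)])
s=sense();print(s["time_s"],s["tcp_pos"],s["wrist_force"])
```

```text
top red_roll [([0.463, -0.428, 0.048], 0.98), ([0.557, -0.018, 0.063], 0.8), ([0.377, -0.272, 0.06], 0.79)]
top white_roll [([0.504, 0.234, 0.079], 0.69)]
top pot [([0.763, -0.185, 0.075], 0.69)]
top bottle [([0.711, 0.197, 0.077], 0.84)]
top patches [([0.798, -0.046, 0.01], 0.76)]
scene red_roll [([0.408, -0.269, 0.055], 0.87), ([0.591, 0.011, 0.065], 0.75), ([0.49, -0.422, 0.045], 0.63), ([0.74, 0.198, 0.072], 0.62), ([0.592, 0.002, -0.0], 0.24)]
scene white_roll [([0.565, 0.25, 0.081], 0.89)]
scene pot [([0.79, -0.186, 0.079], 0.93)]
scene bottle [([0.74, 0.197, 0.072], 0.75), ([0.596, 0.011, 0.063], 0.68)]
scene patches []
19.15 [0.56790484 0.01067492 0.38340281] [-0.84770324  0.31741457  0.42314353]
```

View pics/f_scene.png

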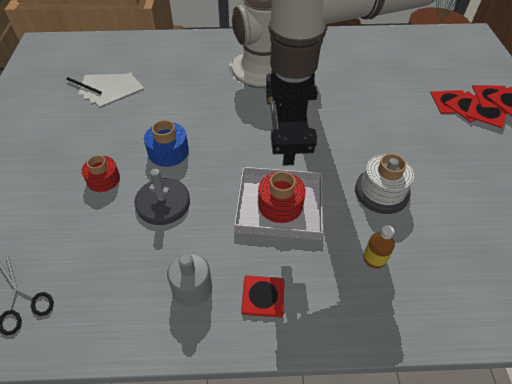

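The red roll stands upright and centred in the tray at (282,196). The gripper is clear and the other things are where they were, so I'm handing in.

```bash
python3 -c "
from station import r
print(r.finish_job())"
```

```text
the job is handed in; nothing more can be done
None
```

The red roll came off its spindle about 64° into the turn and now stands upright on the tray floor; the job is handed in at about 19 s with nothing else visibly disturbed, though the hand-in call returned no verdict.

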